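# Lock the twist-lock stud fixture with its ball-lock pin

## Robot

A 7-joint arm with a two-finger parallel gripper is mounted at the origin on the work surface. World frame = base frame: x ahead of the robot, y to its left, z up, the work surface at z = 0. Lengths are in m, angles in rad, forces in N, time in s.
With the tool pointing down it reaches from about 0.425 to 1.025 m from the base axis. Payload 9.4 kg.
Tool frame: the origin (TCP) lies midway between the tips of the shut fingers; the grasp point (between the pads) lies 19 mm behind it; z points along the fingers, y is the direction in which the jaws open and shut (so a half turn about z gives the same grasp; the last joint's range is limited). The gripper opens to 85 mm and grips with 20 to 120 N. Pads are 22 mm wide; open, the fingers measure 114 mm over their backs; the gripper's body (76 mm by 85 mm) begins 54 mm behind the grasp point. The pads swing forward as they close: fully open they stand 13 mm farther back than shut.
Start: joints at [1.139, 0.599, -0.003, 1.599, 0.002, 0.943, -0.08], TCP at [0.252, -0.68, 0.231] pointing down, gripper open.
Joint ranges: [-2.57, 2.57], [-0.35, 1.97], [-1.29, 1.29], [0.11, 2.56], [-1.05, 4.19], [0.11, 1.86], [-2.63, 2.63]. Speed limits (rad/s): [2.22, 2.22, 3.01, 3.01, 3.14, 3.14, 3.14].

## Interface

Orientations are given as a unit quaternion [w, x, y, z].
In Python, from plant import monitor, optics, ticket gives the robot as it stands.
- The arm moves only by the shell command python3 -m crank 'ROWS' [FORCE]. ROWS is JSON, a list of rows, each a list of 7 numbers: the closure, from -1 (fully open) to 1 (shut), so that 0 is half open, then the shift along the tool's x, y, z in cm, then the turn, a rotation vector about the tool's x, y, z in rad. A call has 1 to 12 rows; each row is the pose to reach, as a shift and turn from the pose commanded when the call began, along the tool's axes at that moment; what a row does not reach only later rows make up. A row lasts 1/12 s, in which the tool goes at most 41.7 mm and 7.16 degrees, less where a joint would pass 70% of its speed; a pose out of reach is approached as far as the arm can. A call with a gripper value outside its range is refused whole. The fingers move at their own pace and stop on an object; FORCE is the grip in N (left out, the last holds). Time passes only in rows, so rows that repeat a pose let the fingers close. It gives the time, the measured TCP pose, the force and the opening at its end, in the units of the state.
- monitor.read_state(): the state, without advancing time (a new reading comes with each control period).
- optics.capture(name): name is "side" or "top" or "wrist"; returns (picture, depth): 400x640x3 uint8, red, green, blue; 400x640 float32, m along the optical axis (not along the pixel's ray), 0 where there is no reading.
- optics.camera_model(name): a dict with "intrinsics" (3x3 intrinsics, pixels), "world_from_camera" (4x4, takes a point from camera to world coordinates); the wrist camera has in their place "tool_from_camera" (4x4, takes a point from camera to tool coordinates, whose origin is the TCP and whose axes are the flange's). Camera axes: x right, y down, z forward; pixel columns grow to the right and rows downward; lengths in m; the calibration is good to about 2 mm. A picture is of the moment at which its call begins: read the wrist's pose just before it. camera_model takes no time and is no camera call.
- ticket.job_done(): hands the job in, once; it reports no verdict.
The state is a dict: "t": time; "joint_positions": joint angles; "qd": joint speeds; "joint_efforts": joint torques, N m; "position": TCP position; "tcp_rot": TCP orientation; "ft_force": force on the tool from outside, world axes, zero at the start; "moment": the same for the moment, N m; "width": finger opening in m.
Only numpy, scipy, OpenCV 4.12 (cv2) and the standard library are available. Lean on these libraries where they do the work, as an engineer would, in place of code of your own. Each camera call takes 0.05 s, during which the arm holds its last target.

## Task

Twist the fixture's collar clockwise (seen from above) by its lever post until it comes up against its stop, without forcing the sprung stop. Then take the ball-lock pin (the one with two squeeze buttons) from the wooden rack, keep both buttons squeezed while you slide it down through the collar's ear and the deck below until its flange is gently seated on the ear, and let go so that the balls spring out and lock it. Leave the plain pin and the other parts where they lie.

Things in the scene. Friction and masses are not known exactly. Their poses are not given: they have to be found in the camera images.
- collar_axis (a point): On the turning axis of the steel twist-lock collar, at its flat top, 88 mm above the bench. z up, +y along the ear, -y along the lever arm; turns with the collar. A cap (44 mm wide, 8 mm high) and a threaded caliper stud (18 mm thick, top 138 mm above the bench) stand here. The collar turns stiffly (2 N at the post) and stays where it is left.
- ear_hole (a point): Centre of the mouth of the hole in the collar's ear, on its top face, 88 mm up, 85 mm from the axis. Hole 14.5 mm wide, 2 mm chamfer; ear 12 mm thick, 40 mm wide. 1 mm below it lies the fixture's deck, a fixed 240 mm square plate, 12 mm thick, with one 14.5 mm hole (50 mm of free room below). With the collar at its stop the two holes are in line.
- lever_post (a point): Middle (113 mm up) of the upright round steel post on the collar's lever arm, opposite the ear, 85 mm from the axis: 14 mm thick, 50 mm tall, from the arm's top at 88 mm to 138 mm above the bench. Pinch it and pull it round the axis.
- stop (a joint): Deflection of the collar's sprung clockwise stop, rad: 0 unloaded, positive when pushed on; 0.01 is about 0.4 N m or 4.7 N at the post, and above 0.05 it is overloaded. Turning friction alone shows under 0.005. The stop lies 0.35 to 1.2 rad clockwise of the collar's starting position; its place is not measured, it must be felt.
- pin_grip (a point): Centre of the ball-lock pin's head, half-way up its buttons, 27 mm above the flange's underside; z up. Head 26 mm wide along x; a steel button 18 mm wide, 22 mm tall on each of its +y and -y sides: 40 mm over both when free, 32 mm fully pressed (5 to 7 N each, squeeze along y). Head's top 17 mm above this point; top of the flange (32 mm wide, 5 mm thick) 22 mm below.
- pin_seat (a point): Centre of the underside of the ball-lock pin's flange; z up. The 12 mm shank reaches 40 mm down from it, the last 6 mm tapered. Two lock balls (+y and -y sides), 29.5 mm below this point, stand 4 mm out of the shank while the buttons are free, flush when both are pressed fully. With the flange seated on the ear the balls are just clear below the deck.
- button_a (a joint): Travel of the +y button and its ball: 0 free (ball fully out), 0.004 m pressed (ball flush).
- button_b (a joint): The same for the -y button and ball.
- plain_pin: Plain pin with a round 26 mm knob, no buttons, in the rack's other pocket; origin at its flange's underside, 50 mm up; it reaches 27 mm above that. Not to be moved.
- grommet: Grey rubber grommet, a ring 32 mm wide, 12 mm high; origin under its centre. Not to be moved.
- wedge_pin: Blued steel wedge pin lying flat, 79 x 12 x 8 mm; origin under it. Not to be moved.
- spacer: White nylon spacer ring, 28 mm wide, 22 mm high; origin under its centre. Not to be moved.
- shim: Rusty brake pad shim lying flat, 90 x 45 x 5 mm; origin under it. Not to be moved.
- rack: Fixed wooden rack, 70 mm (x) by 200 mm (y), 50 mm high; origin under its centre. Two square pockets, 100 mm apart along y; the ball-lock pin stands upright in one, the plain pin in the other, flanges on the rack's top.
There are look-alikes about, which are no part of the job. What is shaped like the part that bears pin_grip but orange or red is not meant.

How it is judged:
At the end, for the whole second after the job is handed in: The ball-lock pin stands upright (within 0.08 rad) in the ear's hole (within 3 mm), at rest, its flange down on the ear (within 1.8 mm), and both balls are out below the deck (buttons back to within 1 mm of free). This is only possible with the collar against its stop (horizontal distance between pin_seat and ear_hole below 0.003 m and z of pin_seat in the frame of ear_hole between -0.002 and 0.0018 m and angle between pin_seat's own z axis and vertical below 0.08 rad and value of joint each of button_a, button_b below 0.001 m and linear speed of pin below 0.01 m/s); the robot touches nothing.
It fails at once if the sprung stop is overloaded (deflected more than 0.05 rad) (value of joint stop above 0.05 rad).
It fails at once if the pin is forced onto the collar with more than 40 N (contact force between pin and collar above 40 N).
It fails at once if the pin is forced onto the deck with more than 40 N (contact force between pin and fixture above 40 N).
It fails at once if the plain pin or a part on the bench is moved more than 30 mm (distance of any of plain_pin, grommet, wedge_pin, spacer, shim from where it was at the start of the episode above 0.03 m).
It also fails if it takes over 54 s, if anything falls off the work surface, if the arm or the gripper's body presses on something with over 40 N, if the wrist force passes 120 N, or if a joint passes its speed limit or range.

## Working session

There is one attempt and no reset: what is moved stays moved. The work goes in short steps, Python scripts to look and compute and a shell command to move; the robot and the scene stay as the last step left them, time stands still between calls to the robot, and variables do not carry over. Pictures are saved under pics/ and viewed, and the job is handed in when it is done.

```bash
ls; mkdir -p pics
python3 - <<'E'
from plant import monitor, optics
import cv2
s=monitor.read_state();print(s)
for n in ("top","side","wrist"):
    p,d=optics.capture(n);cv2.imwrite(f"pics/{n}0.png",p[:,:,::-1])
    import numpy as np;np.save(f"{n}0_d.npy",d);np.save(f"{n}0_p.npy",p)
    m=optics.camera_model(n);print(n,m)
E
```

```text
pics
{'t': 0.0, 'joint_positions': array([ 1.13929373,  0.60015137, -0.00253291,  1.60013325,  0.00184438,
        0.94291432, -0.07978233]), 'qd': array([ 4.14866204e-05, -2.67150234e-04, -4.45709032e-04, -1.32511027e-03,
        1.54085662e-04, -2.18990016e-05, -1.51542319e-03]), 'joint_efforts': array([ 6.75765950e-04, -7.76476192e+01,  1.56470999e+00, -2.58020711e+01,
        1.23835809e-02,  8.76760081e-03, -1.25527271e-05]), 'position': array([ 0.25166914, -0.67940668,  0.23039696]), 'tcp_rot': array([-7.67958802e-04,  9.84297025e-01,  1.76518332e-01, -2.33225988e-04]), 'ft_force': array([ 0.22780272,  0.25849478, -0.32364381]), 'moment': array([ 0.02921255, -0.01584533, -0.0243109 ]), 'width': 0.0856738971666962}
top {'intrinsics': array([[391.41285377,   0.        , 310.49760083],
       [  0.        , 391.41285377, 201.81272625],
       [  0.        ,   0.        ,   1.        ]]), 'world_from_camera': array([[ 0.02634739, -0.98035503,  0.19547337,  0.35505319],
       [-0.99954412, -0.02871991, -0.0093124 , -0.01726028],
       [ 0.01474344, -0.1951389 , -0.9806648 ,  0.956
[... 350 characters left out ...]
0.63305349,  0.65967617, -0.47711629],
       [-0.00953318, -0.71855253, -0.69540735,  0.55965344],
       [ 0.        ,  0.        ,  0.        ,  1.        ]])}
wrist {'intrinsics': array([[311.67515503,   0.        , 322.40064193],
       [  0.        , 311.67515503, 195.94009544],
       [  0.        ,   0.        ,   1.        ]]), 'tool_from_camera': array([[-1.05889129e-04, -9.59511010e-01, -2.81671103e-01,
         7.19626811e-02],
       [ 9.99999677e-01,  1.22936222e-04, -7.94713235e-04,
        -1.45850025e-04],
       [ 7.97163680e-04, -2.81671096e-01,  9.59510687e-01,
        -1.42296193e-01],
       [ 0.00000000e+00,  0.00000000e+00,  0.00000000e+00,
         1.00000000e+00]])}
```

View pics/top0.png

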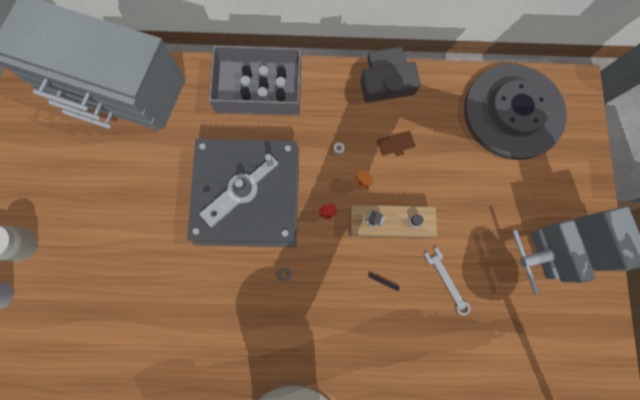

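View pics/side0.png

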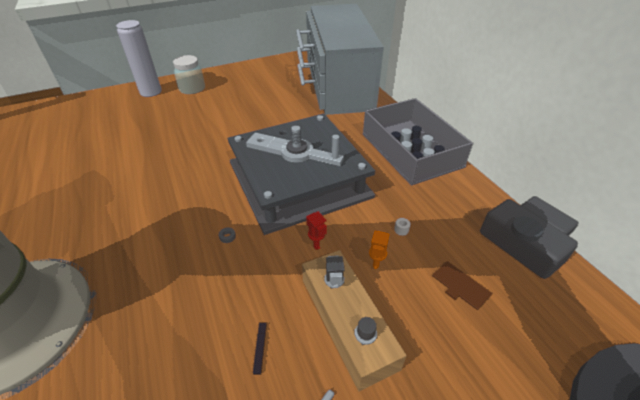

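Run:
```python
import cv2
t=cv2.imread("pics/top0.png");s=cv2.imread("pics/side0.png")
cv2.imwrite("pics/c1.png",cv2.resize(t[130:260,180:310],None,fx=4.6,fy=4.6,interpolation=cv2.INTER_CUBIC))
cv2.imwrite("pics/c2.png",cv2.resize(t[190:250,340:450],None,fx=7,fy=7,interpolation=cv2.INTER_CUBIC))
cv2.imwrite("pics/c3.png",cv2.resize(s[200:390,290:420],None,fx=3.1,fy=3.1,interpolation=cv2.INTER_CUBIC))
```

```text
(no output)
```

View pics/c1.png

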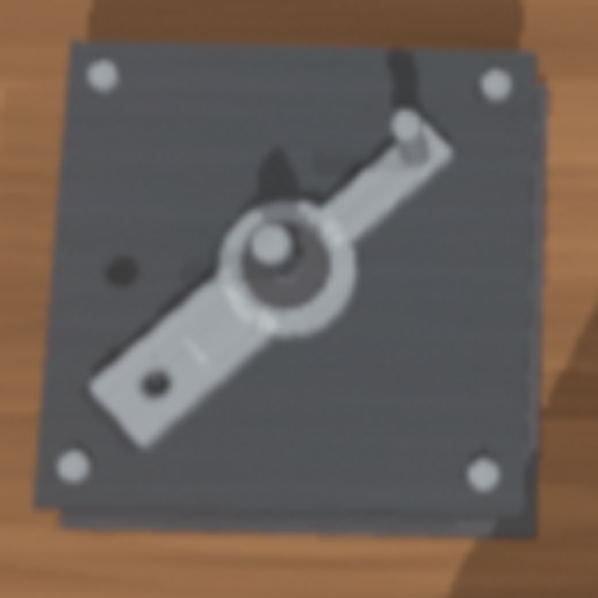

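View pics/c2.png

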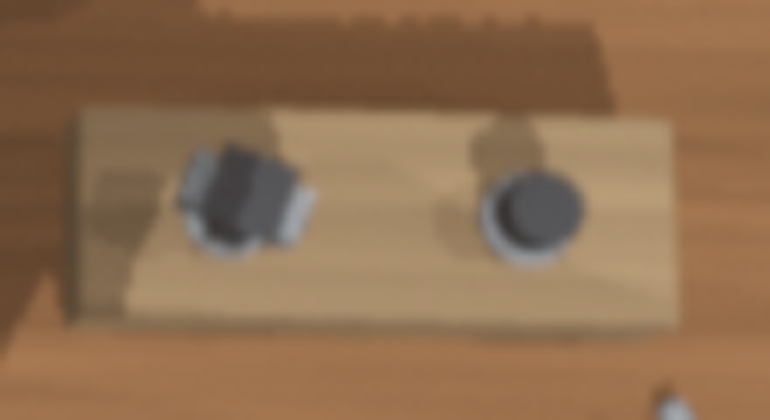

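View pics/c3.png

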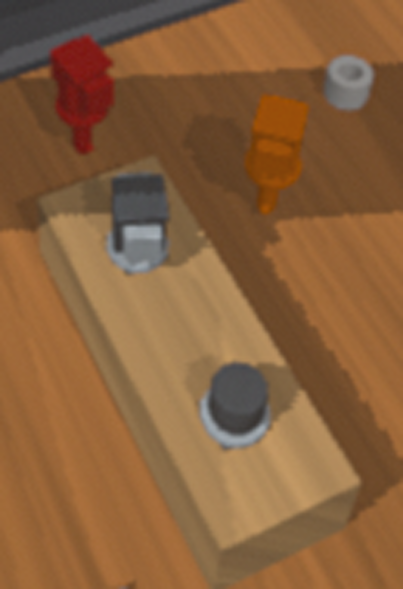

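```bash
cat > h.py <<'E'
import numpy as np
from plant import monitor, optics
def ray(n,u,v,z,T=None):
    m=optics.camera_model(n);K=m["intrinsics"]
    T=m["world_from_camera"] if T is None else T
    d=T[:3,:3]@np.array([(u-K[0,2])/K[0,0],(v-K[1,2])/K[1,1],1]);o=T[:3,3]
    return o+d*(z-o[2])/d[2]
def proj(n,p,T=None):
    m=optics.camera_model(n);K=m["intrinsics"]
    T=m["world_from_camera"] if T is None else T
    c=T[:3,:3].T@(np.array(p)-T[:3,3]);return (K@(c/c[2]))[:2]
from scipy.spatial.transform import Rotation as R
def wristT(s=None):
    s=s or monitor.read_state();q=s["tcp_rot"]
    T=np.eye(4);T[:3,:3]=R.from_quat([q[1],q[2],q[3],q[0]]).as_matrix();T[:3,3]=s["position"]
    return T@optics.camera_model("wrist")["tool_from_camera"]
E
python3 - <<'E'
from h import *
c=lambda x,y:(180+(x+.5)/4.6-.5,130+(y+.5)/4.6-.5)
P={}
for k,x,y,z in [("ring",287,267,.088),("stud",270,244,.138),("earhole",155,384,.088),("deckhole",121,270,.075),("posttop",406,125,.138)]:
    P[k]=ray("top",*c(x,y),z);print(k,P[k].round(4))
for k in P:
    d=P[k]-(P["stud"]+P["ring"])/2;print(k,np.hypot(*d[:2]).round(4),np.degrees(np.arctan2(d[1],d[0])).round(1))
e=lambda x,y:(340+(x+.5)/7-.5,190+(y+.5)/7-.5)
# head top corners z=.05+.027+.017
for x,y in [(235,145),(300,178),(275,243),(212,215)]: print(ray("top",*e(x,y),.094).round(4))
for x,y in [(190,205),(298,215)]: print('btn',ray("top",*e(x,y),.088).round(4))
print('flange',ray("top",*e(232,222),.055).round(4),'plain top',ray("top",*e(540,211),.077).round(4))
print(R.from_quat([.984297,.176518,-.000233,-.00077]).as_matrix().round(3))
E
```

```text
ring [0.5565 0.1311 0.088 ]
stud [0.5557 0.1311 0.138 ]
earhole [0.4961 0.1917 0.088 ]
deckhole [0.5555 0.2161 0.075 ]
posttop [0.6156 0.0705 0.138 ]
ring 0.0004 -3.2
stud 0.0004 176.8
earhole 0.0853 134.7
deckhole 0.085 90.4
posttop 0.0849 -45.5
[ 0.5118 -0.1665  0.094 ]
[ 0.5017 -0.1872  0.094 ]
[ 0.4805 -0.1791  0.094 ]
[ 0.4889 -0.159   0.094 ]
btn [ 0.4929 -0.1529  0.088 ]
btn [ 0.4906 -0.1877  0.088 ]
flange [ 0.4928 -0.1721  0.055 ] plain top [ 0.4959 -0.2689  0.077 ]
[[ 0.938  0.347 -0.001]
 [ 0.347 -0.938  0.001]
 [-0.    -0.002 -1.   ]]
```

View pics/wrist0.png

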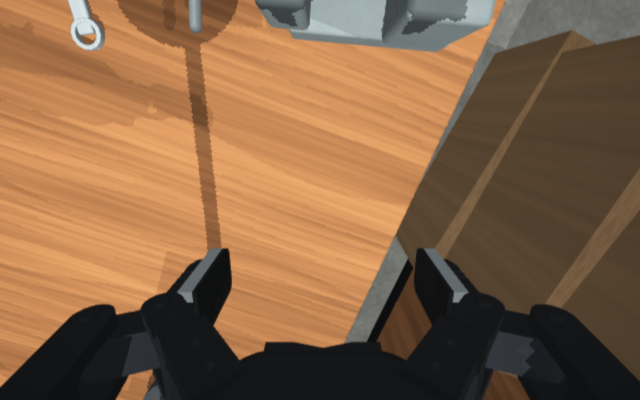

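```bash
cat >> h.py <<'E'
def rel(p,yang,s=None):
    """shift (cm) & turn about tool z for target TCP p, tool y at yang deg, tool vertical"""
    s=s or monitor.read_state();q=s["tcp_rot"];M=R.from_quat([q[1],q[2],q[3],q[0]]).as_matrix()
    sh=M.T@(np.array(p)-s["position"])*100
    a=np.radians(yang);y=np.array([np.cos(a),np.sin(a),0]);z=np.array([0,0,-1.]);x=np.cross(y,z)
    rv=R.from_matrix(M.T@np.c_[x,y,z]).as_rotvec()
    print("shift cm",sh.round(2),"turn",rv.round(4),"t",round(s["t"],2),"pos",np.round(s["position"],4),"yang",np.degrees(np.arctan2(M[1,1],M[0,1])).round(2),"F",np.round(s["ft_force"],2),"w",round(s["width"],4))
E
python3 - <<'E'
from h import *
rel([.6156,.0705,.23],-12)
rel([.6156,.0705,.23],44.5)
print(ray("top",520,260,.15),ray("top",625,240,.15))
E
```

```text
shift cm [ 60.18 -57.68   0.12] turn [-1.1000e-03 -5.0000e-04 -1.0065e+00] t 0.15 pos [ 0.2518 -0.6795  0.2306] yang -69.67 F [0.04 0.29 0.4 ] w 0.0859
shift cm [ 60.18 -57.68   0.12] turn [-9.0000e-04 -1.1000e-03 -1.9926e+00] t 0.15 pos [ 0.2518 -0.6795  0.2306] yang -69.67 F [0.04 0.29 0.4 ] w 0.0859
[ 0.40646371 -0.4590607   0.15      ] [ 0.45387186 -0.68307739  0.15      ]
```

```bash
python3 -m crank '[[-1,0,0,-4,0,0,0],[-1,0,0,-8,0,0,0],[-1,3,-3,-12,0,0,-0.1],[-1,6,-6,-12,0,0,-0.2],[-1,9,-9,-12,0,0,-0.3],[-1,12,-12,-12,0,0,-0.4],[-1,15,-15,-12,0,0,-0.5],[-1,18,-18,-12,0,0,-0.6],[-1,21,-21,-12,0,0,-0.7],[-1,24,-24,-12,0,0,-0.8],[-1,27,-27,-12,0,0,-0.9],[-1,30,-30,-12,0,0,-1.0]]' 40
python3 - <<'E'
from h import *
rel([.6156,.0705,.2],44.5)
E
```

```text
t: 1.15
position: [0.4209, -0.3104, 0.3513]
tcp_rot: [0.0, 0.778, 0.629, -0.0]
ft_force: [2.7, -0.3, -0.2]
width: 0.0856
shift cm [41.33 11.06 15.12] turn [-2.000e-04  3.000e-04 -9.879e-01] t 1.15 pos [ 0.4209 -0.3104  0.3513] yang -12.1 F [ 2.67 -0.32 -0.16] w 0.0856
```

```bash
python3 -m crank '[[-1,3.5,1,1,0,0,-0.1],[-1,7,2,3,0,0,-0.2],[-1,10.5,3,5,0,0,-0.3],[-1,14,4,7,0,0,-0.4],[-1,17.5,5,9,0,0,-0.5],[-1,21,6,10,0,0,-0.6],[-1,24.5,7,11,0,0,-0.7],[-1,28,8,12,0,0,-0.8],[-1,31.5,9,13,0,0,-0.9],[-1,35,10,14,0,0,-0.99],[-1,38,10.5,15,0,0,-0.99],[-1,40,11,15,0,0,-0.99]]'
python3 - <<'E'
from h import *
import cv2
T=wristT();p,d=optics.capture("wrist");cv2.imwrite("pics/w1.png",p[:,:,::-1])
np.save("w1T.npy",T)
rel([.6156,.0705,.1],44.5)
E
```

```text
t: 2.15
position: [0.6136, 0.0582, 0.1991]
tcp_rot: [-0.001, 0.386, 0.922, 0.0]
ft_force: [-0.7, -0.8, -0.3]
width: 0.0855
shift cm [ 0.55  0.6  10.03] turn [ 0.0028 -0.0032  0.0032] t 2.2 pos [0.6152 0.062  0.2002] yang 44.68 F [1.98 3.46 1.85] w 0.0852
```

View pics/w1.png

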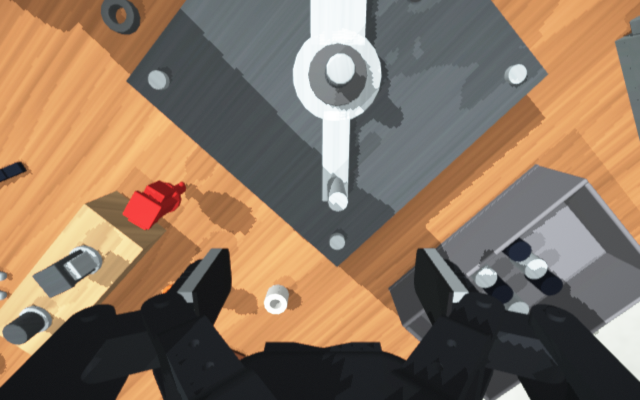

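```bash
python3 -m crank '[[-1,0,0,1.5,0,0,0],[-1,0,0,3,0,0,0],[-1,0,0,3,0,0,0],[-1,0,0,3,0,0,0]]'
python3 - <<'E'
from h import *
import cv2
T=np.load("w1T.npy");print("post from w1",ray("wrist",338,200,.138,T),"stud",ray("wrist",340,66,.138,T))
T=wristT();p,d=optics.capture("wrist");cv2.imwrite("pics/w2.png",p[:,:,::-1])
np.save("w2T.npy",T)
rel([.6156,.0705,.1],44.5)
E
```

```text
t: 2.53
position: [0.6133, 0.0544, 0.1707]
tcp_rot: [-0.001, 0.388, 0.922, -0.001]
ft_force: [0.1, 0.0, 0.3]
width: 0.0853
post from w1 [0.61492514 0.07255237 0.138     ] stud [0.55534495 0.13317035 0.138     ]
shift cm [1.01 1.25 7.15] turn [-0.0003 -0.0002 -0.0028] t 2.58 pos [0.6138 0.0546 0.1715] yang 44.34 F [ 0.55 -0.23 -0.19] w 0.0855
```

View pics/w2.png

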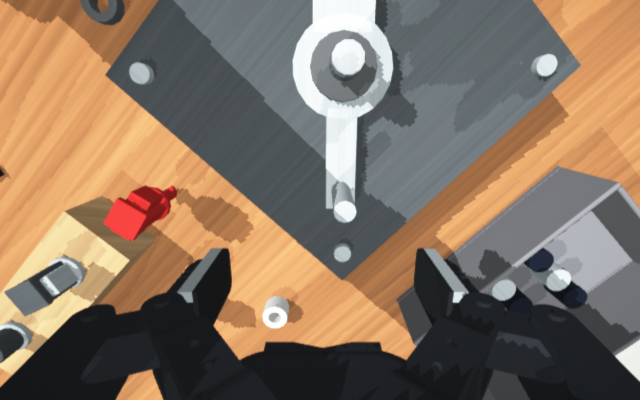

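```bash
python3 -m crank '[[-1,1.0,1.3,0,0,0,0],[-1,1.0,1.3,0,0,0,0],[-1,1.0,1.3,3,0,0,0],[-1,1.0,1.3,5.5,0,0,0],[-1,1.0,1.3,7.1,0,0,0],[-1,1.0,1.3,7.1,0,0,0],[-1,1.0,1.3,7.1,0,0,0]]'
python3 - <<'E'
from h import *
import cv2
T=wristT();p,d=optics.capture("wrist");cv2.imwrite("pics/w3.png",p[:,:,::-1])
np.save("w3T.npy",T)
rel([.6153,.0713,.1],44.5)
E
```

```text
t: 3.17
position: [0.6161, 0.0707, 0.1005]
tcp_rot: [-0.0, 0.388, 0.922, -0.0]
ft_force: [-0.5, 1.2, -0.6]
width: 0.0854
shift cm [ 0.12 -0.07  0.14] turn [ 0.0008  0.0005 -0.0028] t 3.22 pos [0.6167 0.0709 0.1014] yang 44.34 F [-0.    0.01  0.41] w 0.0853
```

View pics/w3.png

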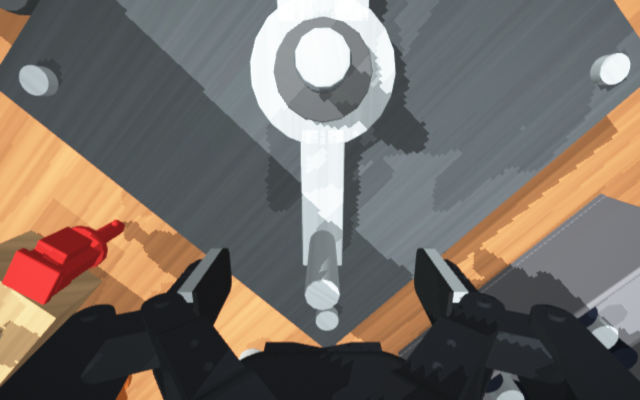

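```bash
python3 -m crank '[[1,0,0,0,0,0,0],[1,0,0,0,0,0,0],[1,0,0,0,0,0,0],[1,0,0,0,0,0,0],[1,0,0,0,0,0,0],[1,0,0,0,0,0,0],[1,0,0,0,0,0,0],[1,0,0,0,0,0,0]]' 30
python3 - <<'E'
from h import *
s=monitor.read_state();print(s["ft_force"],s["moment"],s["width"],s["position"])
C=np.array([.5556,.132])
d=s["position"][:2]-C;print(np.hypot(*d),np.degrees(np.arctan2(d[1],d[0])))
# plan rows: pivot about C, turn by phi clockwise; relative to tool axes
q=s["tcp_rot"];M=R.from_quat([q[1],q[2],q[3],q[0]]).as_matrix()
for phi in [5,10,15,20,25,30,34,38,40,42,44]:
    a=-np.radians(phi);Rz=np.array([[np.cos(a),-np.sin(a)],[np.sin(a),np.cos(a)]])
    n=C+Rz@d;sh=M.T@np.r_[n-s["position"][:2],0]*100
    print(phi,sh.round(2),round(-a,3))
E
```

```text
t: 3.88
position: [0.6162, 0.0709, 0.1005]
tcp_rot: [0.0, 0.388, 0.922, -0.0]
ft_force: [-0.0, -0.3, 2.6]
width: 0.0135
[-2.32200102e-03 -3.26024572e-01  2.55535897e+00] [-0.19584228  0.08939752  0.07611077] 0.013517133302843954 [0.61622041 0.07085524 0.10047897]
0.08610177999080836 -45.24672765803623
5 [ 0.03 -0.75  0.  ] 0.087
10 [ 0.12 -1.5  -0.  ] 0.175
15 [ 0.28 -2.23 -0.  ] 0.262
20 [ 0.5  -2.95 -0.  ] 0.349
25 [ 0.78 -3.64 -0.  ] 0.436
30 [ 1.12 -4.31 -0.  ] 0.524
34 [ 1.44 -4.83 -0.  ] 0.593
38 [ 1.79 -5.31 -0.  ] 0.663
40 [ 1.97 -5.55 -0.  ] 0.698
42 [ 2.17 -5.78 -0.  ] 0.733
44 [ 2.37 -6.   -0.  ] 0.768
```

```bash
python3 -m crank '[[1,0.01,-0.38,0,0,0,0.044],[1,0.03,-0.75,0,0,0,0.087],[1,0.07,-1.13,0,0,0,0.131],[1,0.12,-1.5,0,0,0,0.175],[1,0.19,-1.87,0,0,0,0.218],[1,0.28,-2.23,0,0,0,0.262],[1,0.38,-2.6,0,0,0,0.305],[1,0.5,-2.95,0,0,0,0.349],[1,0.63,-3.3,0,0,0,0.392],[1,0.78,-3.64,0,0,0,0.436],[1,0.94,-3.98,0,0,0,0.48],[1,0.94,-3.98,0,0,0,0.48]]'
cat > st.py <<'E'
from h import *
s=monitor.read_state();C=np.array([.5556,.132]);d=s["position"][:2]-C;r=np.hypot(*d)
tg=np.array([d[1],-d[0]])/r;a=np.degrees(np.arctan2(d[1],d[0]))
F=s["ft_force"][:2]
q=s["tcp_rot"];M=R.from_quat([q[1],q[2],q[3],q[0]]).as_matrix()
print("t",round(s["t"],2),"pos",s["position"].round(4),"r",r.round(4),"ang",a.round(2),"Ftan(cw+)",(F@tg).round(2),"Frad",(F@d/r).round(2),"Mz",s["moment"].round(3),"yang",np.degrees(np.arctan2(M[1,1],M[0,1])).round(2),'w',s['width'].round(4))
E
python3 st.py
python3 - <<'E'
from h import *
s=monitor.read_state();q=s["tcp_rot"];M=R.from_quat([q[1],q[2],q[3],q[0]]).as_matrix();C=np.array([.5556,.132]);d=s["position"][:2]-C
for phi in range(2,21,2):
    a=-np.radians(phi);Rz=np.array([[np.cos(a),-np.sin(a)],[np.sin(a),np.cos(a)]])
    print(phi,(M.T@np.r_[C+Rz@d-s["position"][:2],0]*100).round(2),round(-a,3))
E
```

```text
t: 4.88
position: [0.5809, 0.05, 0.1005]
tcp_rot: [0.0, 0.597, 0.803, 0.0]
ft_force: [0.2, 0.2, 2.4]
width: 0.0131
2 [ 0.  -0.3 -0. ] 0.035
4 [ 0.02 -0.6  -0.  ] 0.07
6 [ 0.04 -0.9  -0.  ] 0.105
8 [ 0.07 -1.19 -0.  ] 0.14
10 [ 0.12 -1.49 -0.  ] 0.175
12 [ 0.17 -1.79 -0.  ] 0.209
14 [ 0.24 -2.08 -0.  ] 0.244
16 [ 0.31 -2.37 -0.  ] 0.279
18 [ 0.4  -2.65 -0.  ] 0.314
20 [ 0.5  -2.94 -0.  ] 0.349Traceback (most recent call last):
  File "st.py", line 6, in <module>
    print("t",round(s["t"],2),"pos",s["position"].round(4),"r",r.round(4),"ang",a.round(2),"Ftan(cw+)",(F@tg).round(2),"Frad",(F@d/r).round(2),"Mz",s["moment"].round(3),"yang",np.degrees(np.arctan2(M[1,1],M[0,1])).round(2),'w',s['width'].round(4))
                                                                                                                                                                                                                                   ^^^^^^^^^^^^^^^^
AttributeError: 'float' object has no attribute 'round'
```

```bash
sed -i "s/,'w',s\['width'\].round(4)//" st.py; python3 st.py; python3 -m crank '[[1,0.01,-0.15,0,0,0,0.017],[1,0.01,-0.3,0,0,0,0.035],[1,0.02,-0.45,0,0,0,0.052],[1,0.02,-0.6,0,0,0,0.07],[1,0.03,-0.75,0,0,0,0.087]]'; python3 st.py;python3 -m crank '[[1,0.005,-0.06,0,0,0,0.007],[1,0.01,-0.12,0,0,0,0.014],[1,0.01,-0.18,0,0,0,0.021],[1,0.01,-0.24,0,0,0,0.028]]';python3 st.py
```

```text
t 4.88 pos [0.5809 0.05   0.1005] r 0.0858 ang -72.82 Ftan(cw+) -0.26 Frad -0.14 Mz [ 0.062 -0.054  0.022] yang 16.75
t: 5.3
position: [0.574, 0.0482, 0.1004]
tcp_rot: [0.0, 0.631, 0.776, 0.0]
ft_force: [1.1, 1.0, 3.5]
width: 0.0133
t 5.3 pos [0.574  0.0482 0.1004] r 0.0858 ang -77.61 Ftan(cw+) -1.31 Frad -0.68 Mz [ 0.197 -0.292  0.039] yang 11.78
t: 5.63
position: [0.5715, 0.0477, 0.1003]
tcp_rot: [0.0, 0.641, 0.767, 0.0]
ft_force: [1.7, 0.0, 3.4]
width: 0.0128
t 5.63 pos [0.5715 0.0477 0.1003] r 0.0858 ang -79.29 Ftan(cw+) -1.64 Frad 0.27 Mz [ 0.168 -0.343  0.036] yang 10.23
```

```bash
python3 -m crank '[[1,0.01,-0.12,0,0,0,0.014],[1,0.01,-0.24,0,0,0,0.028],[1,0.02,-0.36,0,0,0,0.042],[1,0.02,-0.48,0,0,0,0.056],[1,0.03,-0.6,0,0,0,0.07],[1,0.04,-0.72,0,0,0,0.084]]'; python3 st.py;python3 -m crank '[[1,0.005,-0.06,0,0,0,0.007],[1,0.01,-0.12,0,0,0,0.014],[1,0.01,-0.18,0,0,0,0.021],[1,0.01,-0.24,0,0,0,0.028]]';python3 st.py
```

```text
t: 6.13
position: [0.5643, 0.0467, 0.1003]
tcp_rot: [0.0, 0.673, 0.739, 0.0]
ft_force: [1.0, -0.2, 3.7]
width: 0.0132
t 6.13 pos [0.5643 0.0467 0.1003] r 0.0858 ang -84.21 Ftan(cw+) -0.98 Frad 0.28 Mz [ 0.058 -0.396 -0.004] yang 5.36
t: 6.47
position: [0.5618, 0.0465, 0.1003]
tcp_rot: [0.0, 0.683, 0.73, -0.0]
ft_force: [1.4, -0.9, 5.6]
width: 0.0131
t 6.47 pos [0.5618 0.0465 0.1003] r 0.0857 ang -85.83 Ftan(cw+) -1.35 Frad 0.97 Mz [ 0.011 -0.416  0.031] yang 3.8
```

Now 0.5–1 mm steps, watching the force.

```bash
for i in 1 2; do :; done
python3 -m crank '[[1,0,-0.05,0,0,0,0.006],[1,0,-0.1,0,0,0,0.012],[1,0,-0.15,0,0,0,0.018]]' >/dev/null; python3 st.py
python3 -m crank '[[1,0,-0.05,0,0,0,0.006],[1,0,-0.1,0,0,0,0.012]]' >/dev/null; python3 st.py
```

```text
t 6.72 pos [0.5603 0.0464 0.1003] r 0.0857 ang -86.86 Ftan(cw+) -1.44 Frad 0.58 Mz [ 0.002 -0.29   0.049] yang 2.77
t 6.88 pos [0.5593 0.0463 0.1002] r 0.0857 ang -87.54 Ftan(cw+) -1.43 Frad 0.92 Mz [-0.004 -0.312  0.046] yang 2.09
```

```bash
python3 -m crank '[[1,0,-0.05,0,0,0,0.006],[1,0,-0.1,0,0,0,0.012]]' >/dev/null; python3 st.py
```

```text
t 7.05 pos [0.5583 0.0463 0.1003] r 0.0858 ang -88.21 Ftan(cw+) -1.53 Frad 0.75 Mz [ 0.029 -0.297  0.083] yang 1.4
```

```bash
python3 -m crank '[[1,0,-0.03,0,0,0,0.003],[1,0,-0.06,0,0,0,0.006]]' >/dev/null; python3 st.py
```

```text
t 7.22 pos [0.5577 0.0463 0.1003] r 0.0858 ang -88.57 Ftan(cw+) -1.9 Frad 0.32 Mz [-0.037 -0.358 -0.058] yang 1.06
```

```bash
python3 -m crank '[[1,0,-0.03,0,0,0,0.003],[1,0,-0.06,0,0,0,0.006]]' >/dev/null; python3 st.py
```

```text
t 7.38 pos [0.5572 0.0463 0.1003] r 0.0857 ang -88.9 Ftan(cw+) -1.75 Frad 0.85 Mz [ 0.041 -0.446  0.02 ] yang 0.72
```

```bash
python3 -m crank '[[1,0,-0.03,0,0,0,0.003],[1,0,-0.06,0,0,0,0.006]]' >/dev/null; python3 st.py
```

```text
t 7.55 pos [0.5567 0.0463 0.1003] r 0.0857 ang -89.29 Ftan(cw+) -1.67 Frad 1.48 Mz [-0.031 -0.442  0.004] yang 0.37
```

```bash
python3 -m crank '[[1,0,-0.03,0,0,0,0.003],[1,0,-0.06,0,0,0,0.006]]' >/dev/null; python3 st.py
```

```text
t 7.72 pos [0.5562 0.0463 0.1003] r 0.0857 ang -89.61 Ftan(cw+) -2.45 Frad -0.36 Mz [-0.086 -0.602 -0.016] yang 0.04
```

```bash
python3 -m crank '[[1,0,-0.03,0,0,0,0.003],[1,0,-0.06,0,0,0,0.006]]' >/dev/null; python3 st.py
```

```text
t 7.88 pos [0.5558 0.0463 0.1004] r 0.0857 ang -89.84 Ftan(cw+) -3.32 Frad 1.11 Mz [-0.148 -0.858  0.037] yang -0.31
```

```bash
python3 -m crank '[[1,0,-0.03,0,0,0,0.003],[1,0,-0.06,0,0,0,0.006]]' >/dev/null; python3 st.py
```

```text
t 8.05 pos [0.5554 0.0463 0.1004] r 0.0857 ang -90.12 Ftan(cw+) -5.29 Frad 0.5 Mz [-0.165 -1.186  0.056] yang -0.65
```

```bash
python3 -m crank '[[1,0,-0.03,0,0,0,0.003],[1,0,-0.06,0,0,0,0.006],[1,0,-0.06,0,0,0,0.006]]' >/dev/null; python3 st.py
```

```text
t 8.3 pos [0.5552 0.0464 0.1004] r 0.0856 ang -90.29 Ftan(cw+) -5.92 Frad 0.81 Mz [-0.226 -1.229  0.078] yang -1.0
```

```bash
python3 -m crank '[[-1,0,0.04,0,0,0,0],[-1,0,0.04,0,0,0,0],[-1,0,0.04,0,0,0,0],[-1,0,0.04,0,0,0,0],[-1,0,0.04,-1,0,0,0],[-1,0,0.04,-4,0,0,0],[-1,0,0.04,-8,0,0,0],[-1,1,0.04,-10,0,0,0],[-1,3,0.04,-10,0,0,0],[-1,3,0.04,-10,0,0,0]]'
python3 - <<'E'
from h import *
import cv2
T=wristT();p,d=optics.capture("wrist");cv2.imwrite("pics/w4.png",p[:,:,::-1]);np.save("w4T.npy",T)
p,d=optics.capture("top");cv2.imwrite("pics/top4.png",cv2.resize(p[130:260,180:310,::-1],None,fx=4.6,fy=4.6,interpolation=cv2.INTER_CUBIC))
rel([.493,-.172,.25],60)
E
```

```text
t: 9.13
position: [0.5557, 0.08, 0.2029]
tcp_rot: [0.0, 0.712, 0.702, 0.002]
ft_force: [0.1, 0.5, -0.6]
width: 0.0855
shift cm [-24.98  -5.79  -4.91] turn [ 2.0000e-04  1.0000e-04 -1.0627e+00] t 9.23 pos [0.5548 0.0769 0.2009] yang -0.89 F [-0.26 -1.23  0.23] w 0.0852
```

View pics/w4.png

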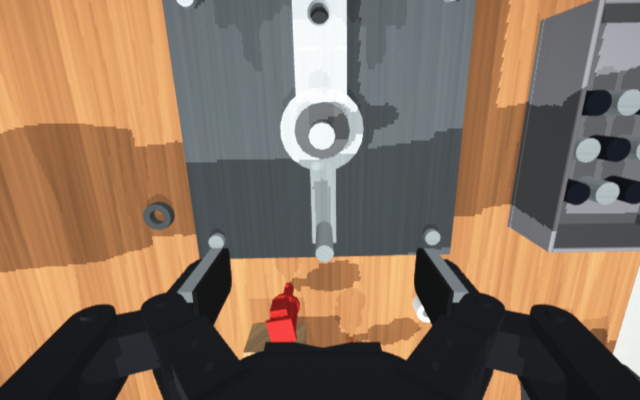

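View pics/top4.png

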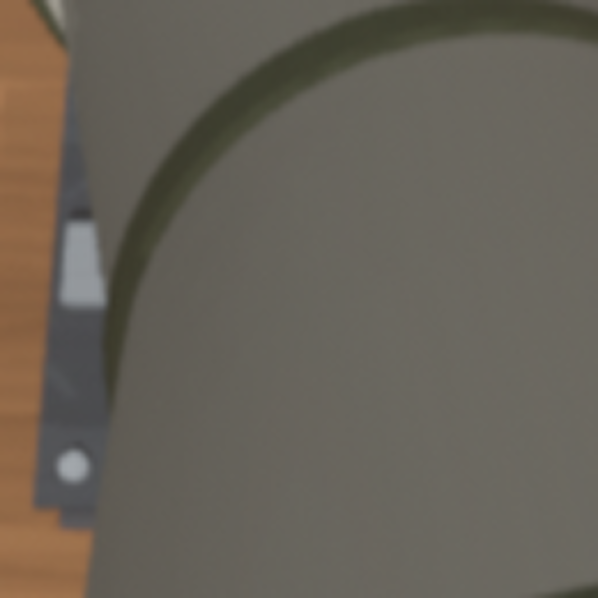

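Run:
```python
from h import *
T=np.load("w4T.npy");print("ear hole",ray("wrist",319,14,.088,T),"stud",ray("wrist",321,135,.138,T),"post",ray("wrist",324,254,.138,T))
a=np.radians(66);x=np.array([-np.sin(a),np.cos(a)])
p=np.array([.494,-.1725])-.06*x
rel([*p,.22],66)
```

```text
ear hole [0.55578659 0.21622134 0.088     ] stud [0.55597859 0.13303459 0.138     ] post [0.55683448 0.04714604 0.138     ]
shift cm [-27.39  -0.17  -1.91] turn [ 2.0000e-04  1.0000e-04 -1.1674e+00] t 9.23 pos [0.5548 0.0769 0.2009] yang -0.89 F [-0.26 -1.23  0.23] w 0.0852
```

```bash
python3 -m crank '[[-1,-3,0,-2,0,0,-0.12],[-1,-6,0,-2,0,0,-0.24],[-1,-9,0,-2,0,0,-0.36],[-1,-12,0,-2,0,0,-0.48],[-1,-15,0,-2,0,0,-0.6],[-1,-18,0,-2,0,0,-0.72],[-1,-21,0,-2,0,0,-0.84],[-1,-24,0,-2,0,0,-0.96],[-1,-27.4,-0.2,-2,0,0,-1.08],[-1,-27.4,-0.2,-2,0,0,-1.167],[-1,-27.4,-0.2,-2,0,0,-1.167],[-1,-27.4,-0.2,-2,0,0,-1.167]]'
python3 - <<'E'
from h import *
import cv2
T=wristT();p,d=optics.capture("wrist");cv2.imwrite("pics/w5.png",p[:,:,::-1]);np.save("w5T.npy",T)
u,v=proj("wrist",[.494,-.1725,.09],T);print(u,v)
u,v=int(u),int(v);a,b=max(v-70,0),max(u-90,0);print(b,a)
cv2.imwrite("pics/w5c.png",cv2.resize(p[a:v+70,b:u+90,::-1],None,fx=4,fy=4,interpolation=cv2.INTER_CUBIC))
rel([.494,-.1725,.12],66)
E
```

```text
t: 10.23
position: [0.5476, -0.1981, 0.2197]
tcp_rot: [-0.001, 0.211, 0.978, 0.0]
ft_force: [1.2, 0.1, 0.6]
width: 0.0851
323.1795087553762 119.76778289460916
233 49
shift cm [ 5.92  0.03 10.  ] turn [ 0.0003 -0.0012 -0.0047] t 10.28 pos [ 0.5479 -0.1972  0.2199] yang 65.73 F [-0.45  0.07 -0.44] w 0.0857
```

View pics/w5c.png

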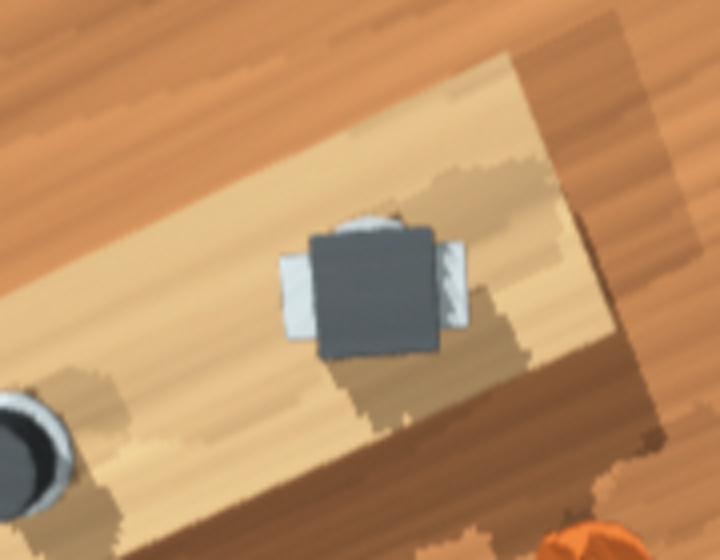

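Run:
```python
from h import *
T=np.load("w5T.npy")
c=lambda x,y:(233+(x+.5)/4-.5,49+(y+.5)/4-.5)
P=[ray("wrist",*c(*k),.094,T)[:2] for k in [(310,237),(434,227),(440,350),(319,360)]]
P=np.array(P);ctr=P.mean(0);print(P.round(4),ctr)
an=lambda v:np.degrees(np.arctan2(v[1],v[0]))
print(an(P[1]-P[0]),an(P[2]-P[3]),an(P[0]-P[3])-90,an(P[1]-P[2])-90)
print(np.linalg.norm(P[1]-P[0]),np.linalg.norm(P[0]-P[3]))
b=np.array([ray("wrist",*c(*k),.088,T)[:2] for k in [(280,297),(468,283)]]);print("btn",b,b.mean(0),an(b[1]-b[0]),np.linalg.norm(b[1]-b[0]))
rel([*ctr,.12],70)
```

```text
[[ 0.4807 -0.1783]
 [ 0.4894 -0.1542]
 [ 0.5129 -0.163 ]
 [ 0.5043 -0.1872]] [ 0.49681329 -0.17067768]
70.09084418309905 70.31824171896676 69.37583550565188 69.52658963730474
0.025706176573192897 0.02521870243214001
btn [[ 0.48917954 -0.18965248]
 [ 0.50310657 -0.15179711]] [ 0.49614306 -0.17072479] 69.8013793442019 0.04033597138894635
shift cm [ 5.74  0.31 10.  ] turn [ 0.0003 -0.0012 -0.0746] t 10.28 pos [ 0.5479 -0.1972  0.2199] yang 65.73 F [-0.45  0.07 -0.44] w 0.0857
```

```bash
python3 -m crank '[[-1,3,0.15,0,0,0,-0.04],[-1,5.8,0.27,1,0,0,-0.074],[-1,5.8,0.27,4,0,0,-0.074],[-1,5.8,0.27,7,0,0,-0.074],[-1,5.8,0.27,8,0,0,-0.074],[-1,5.8,0.27,8,0,0,-0.074],[-1,5.8,0.27,8,0,0,-0.074]]'
python3 - <<'E'
from h import *
import cv2
T=wristT();p,d=optics.capture("wrist");cv2.imwrite("pics/w6.png",p[:,:,::-1]);np.save("w6T.npy",T)
cv2.imwrite("pics/w6c.png",cv2.resize(p[200:400,200:450,::-1],None,fx=3,fy=3,interpolation=cv2.INTER_CUBIC))
rel([.4962,-.171,.057],69.9)
E
```

```text
t: 10.87
position: [0.4971, -0.1704, 0.1406]
tcp_rot: [-0.0, 0.172, 0.985, 0.0]
ft_force: [0.4, -0.4, 1.4]
width: 0.0854
shift cm [ 0.12 -0.07  8.42] turn [0.0002 0.0008 0.0046] t 10.92 pos [ 0.4975 -0.1707  0.1412] yang 70.16 F [ 0.4  -0.1   1.31] w 0.0852
```

View pics/w6c.png

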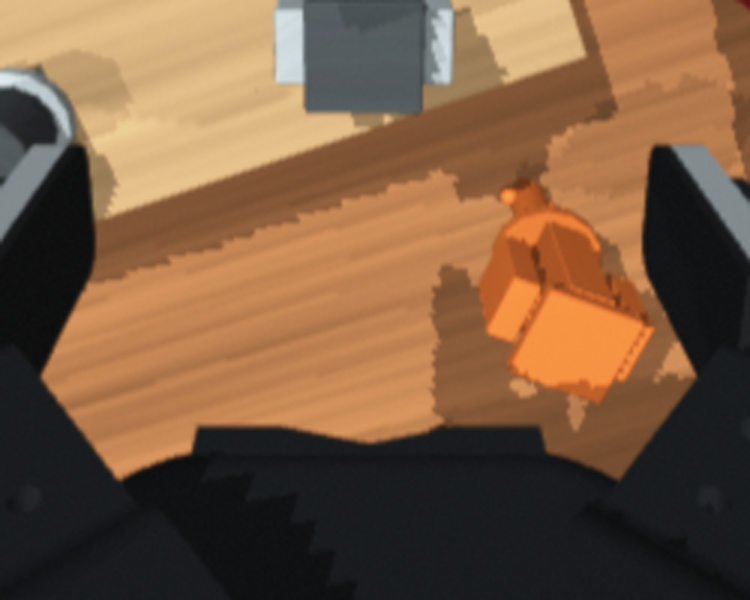

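```bash
python3 -m crank '[[-1,0.1,-0.05,2,0,0,0.003],[-1,0.1,-0.05,5,0,0,0.003],[-1,0.1,-0.05,7.5,0,0,0.003],[-1,0.1,-0.05,8.2,0,0,0.003],[-1,0.1,-0.05,8.2,0,0,0.003],[-1,0.1,-0.05,8.2,0,0,0.003]]'
python3 - <<'E'
from h import *
import cv2
p,d=optics.capture("wrist");cv2.imwrite("pics/w7.png",p[:,:,::-1])
rel([.4962,-.171,.059],69.9)
E
```

```text
t: 11.42
position: [0.4964, -0.1714, 0.0594]
tcp_rot: [0.001, 0.174, 0.985, -0.0]
ft_force: [0.8, -0.4, 0.6]
width: 0.0857
shift cm [0.05 0.04 0.08] turn [0.0001 0.0019 0.001 ] t 11.47 pos [ 0.4965 -0.1715  0.0598] yang 69.96 F [0.16 0.02 0.48] w 0.085
```

View pics/w7.png

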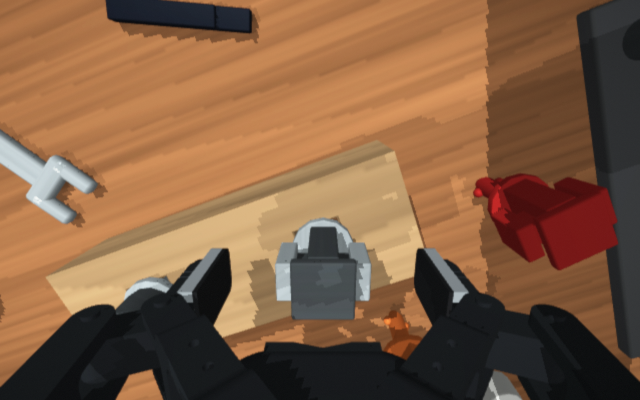

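```bash
python3 -m crank '[[1,0,0,0,0,0,0],[1,0,0,0,0,0,0],[1,0,0,0,0,0,0],[1,0,0,0,0,0,0],[1,0,0,0,0,0,0],[1,0,0,0,0,0,0],[1,0,0,0,0,0,0],[1,0,0,0,0,0,0]]' 45
python3 - <<'E'
from h import *
import cv2
s=monitor.read_state();print(s["position"],s["ft_force"],s["moment"])
p,d=optics.capture("side");cv2.imwrite("pics/s7.png",cv2.resize(p[150:390,220:440,::-1],None,fx=2.5,fy=2.5,interpolation=cv2.INTER_CUBIC))
E
```

```text
t: 12.13
position: [0.4959, -0.1718, 0.0595]
tcp_rot: [0.001, 0.174, 0.985, -0.0]
ft_force: [-3.0, 0.5, 15.0]
width: 0.0301
[ 0.49589901 -0.17181023  0.05948139] [-3.03384712  0.48866246 15.04512959] [-0.06571249  0.52277573 -0.02928946]
```

View pics/s7.png

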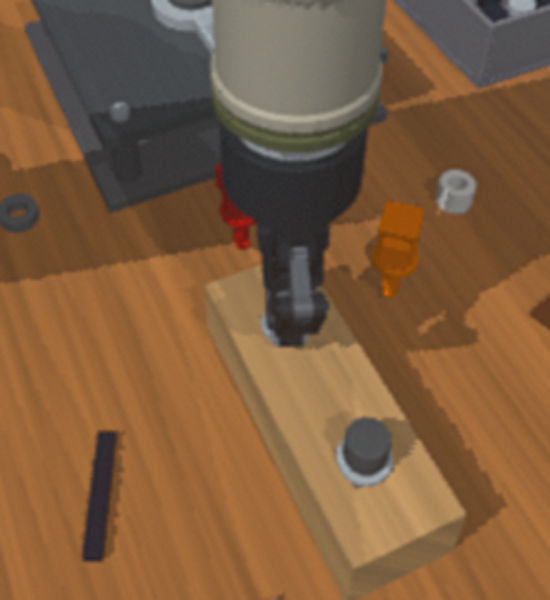

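```bash
python3 -m crank '[[1,0,0,-0.3,0,0,0],[1,0,0,-1,0,0,0],[1,0,0,-3,0,0,0],[1,0,0,-6,0,0,0],[1,0,0,-9,0,0,0],[1,0,0,-12,0,0,0],[1,0,0,-14,0,0,0],[1,0,0,-14,0,0,0]]'
python3 - <<'E'
from h import *
import cv2
s=monitor.read_state();print(s["position"],s["ft_force"],s["moment"],s["width"])
p,d=optics.capture("side");cv2.imwrite("pics/s8.png",cv2.resize(p[80:320,220:440,::-1],None,fx=2.5,fy=2.5,interpolation=cv2.INTER_CUBIC))
rel([.5557,.2162,.2],69.9);rel([.5557,.2162,.2],90)
E
```

```text
t: 12.85
position: [0.4971, -0.1717, 0.2024]
tcp_rot: [0.003, 0.174, 0.985, -0.0]
ft_force: [0.5, -0.4, -1.8]
width: 0.0297
[ 0.49712837 -0.17168215  0.20236583] [ 0.50383214 -0.43479479 -1.75010419] [-0.02223137 -0.02426069  0.00417095] 0.029670827838014363
shift cm [ 7.74 38.49  0.  ] turn [-0.0001  0.0037  0.0004] t 12.9 pos [ 0.4963 -0.1719  0.2003] yang 69.92 F [-0.68 -0.66 -1.65] w 0.0297
shift cm [ 7.74 38.49  0.  ] turn [-0.0008  0.0036 -0.3505] t 12.9 pos [ 0.4963 -0.1719  0.2003] yang 69.92 F [-0.68 -0.66 -1.65] w 0.0297
```

View pics/s8.png

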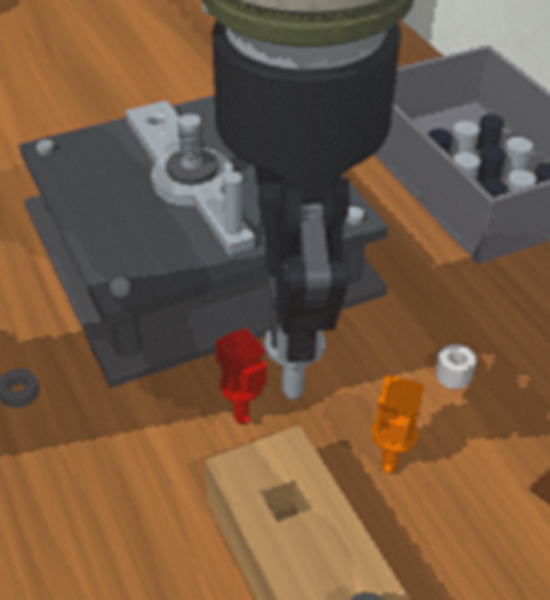

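```bash
python3 -m crank '[[1,0.4,1.5,-2,0,0.004,0],[1,1,4.5,-4,0,0.004,0],[1,1.6,8,-4,0,0.004,0],[1,2.3,11.5,-4,0,0.004,0],[1,3,15,-4,0,0.004,0],[1,3.7,18.5,-4,0,0.004,0],[1,4.4,22,-4,0,0.004,0],[1,5.1,25.5,-4,0,0.004,0],[1,5.8,29,-4,0,0.004,0],[1,6.5,32.5,-4,0,0.004,0],[1,7.2,36,-4,0,0.004,0],[1,7.74,38.5,-4,0,0.004,0]]'
python3 -m crank '[[1,0,0,0,0,0,0],[1,0,0,2,0,0,0],[1,0,0,5,0,0,0],[1,0,0,7,0,0,0],[1,0,0,7,0,0,0],[1,0,0,7,0,0,0],[1,0,0,7,0,0,0]]'
python3 - <<'E'
from h import *
import cv2
print(ray("side",220+294.5/2.5-.5,80+395/2.5-.5,.153))
p,d=optics.capture("side");cv2.imwrite("pics/s9.png",p[:,:,::-1]);cv2.imwrite("pics/s9c.png",cv2.resize(p[60:180,220:370,::-1],None,fx=5,fy=5,interpolation=cv2.INTER_CUBIC))
rel([.5557,.2162,.155],69.9)
E
```

```text
t: 13.9
position: [0.554, 0.22, 0.2369]
tcp_rot: [-0.003, 0.173, 0.985, 0.0]
ft_force: [0.2, 0.4, -0.4]
width: 0.03
t: 14.48
position: [0.5546, 0.2169, 0.1687]
tcp_rot: [-0.002, 0.174, 0.985, 0.0]
ft_force: [1.3, 0.9, -1.6]
width: 0.0303
[ 0.49869458 -0.17298862  0.153     ]
shift cm [-0.11 -0.05  1.42] turn [ 0.0009 -0.0033  0.001 ] t 14.53 pos [0.5549 0.2171 0.1692] yang 69.96 F [ 0.3  -0.63 -1.89] w 0.0295
```

View pics/s9c.png

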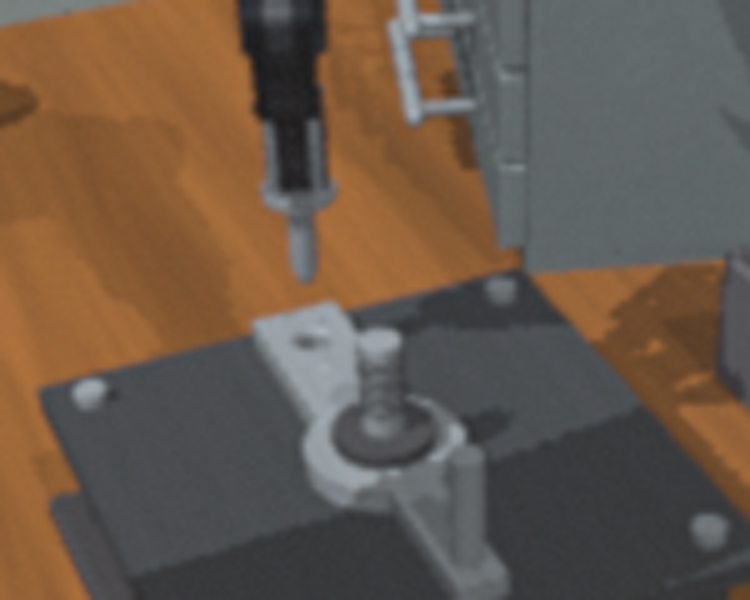

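Run:
```python
from h import *
f=lambda p:((proj("side",p)-[220,60]+.5)*5-.5).round(1)
for z in (.165,.1595,.14,.12): print(z,f([.5549,.2171,z]))
print("hole",f([.5557,.2162,.088]), "obs hole ray",ray("side",220+313.5/5-.5,60+342.5/5-.5,.088))
print("tip ray",ray("side",220+304.5/5-.5,60+277/5-.5,.1197))
```

```text
0.165 [296.9 183. ]
0.1595 [297.9 194.9]
0.14 [301.3 235.9]
0.12 [304.6 276.6]
hole [312.1 339.5] obs hole ray [0.55538419 0.21416885 0.088     ]
tip ray [0.55483916 0.21776634 0.1197    ]
```

```bash
python3 -m crank '[[1,-0.1,-0.1,0.5,0,-0.003,0],[1,-0.1,-0.1,1.2,0,-0.003,0],[1,-0.1,-0.1,2,0,-0.003,0],[1,-0.1,-0.1,2.6,0,-0.003,0],[1,-0.1,-0.1,2.8,0,-0.003,0],[1,-0.1,-0.1,2.8,0,-0.003,0]]'
python3 - <<'E'
from h import *
import cv2
p,d=optics.capture("side");cv2.imwrite("pics/s10c.png",cv2.resize(p[70:160,230:330,::-1],None,fx=6,fy=6,interpolation=cv2.INTER_CUBIC))
rel([.5555,.2158,.0975],69.9)
E
```

```text
t: 15.03
position: [0.5546, 0.2154, 0.1394]
tcp_rot: [-0.001, 0.174, 0.985, -0.0]
ft_force: [1.0, 0.5, -0.6]
width: 0.0299
shift cm [-0.08  0.05  4.23] turn [-0.0005 -0.0017  0.0014] t 15.08 pos [0.5547 0.2156 0.1398] yang 69.98 F [ 0.81  1.36 -0.87] w 0.0301
```

View pics/s10c.png

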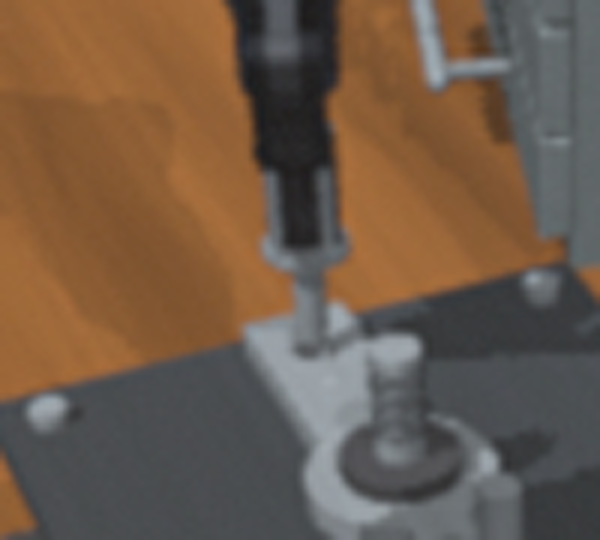

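```bash
python3 -m crank '[[1,-0.08,0.04,0.1,0,0,0],[1,-0.08,0.04,0.3,0,0,0],[1,-0.08,0.04,0.5,0,0,0],[1,-0.08,0.04,0.7,0,0,0],[1,-0.08,0.04,0.9,0,0,0],[1,-0.08,0.04,0.9,0,0,0]]'
python3 - <<'E'
from h import *
rel([.5555,.2160,.0975],69.9);print(monitor.read_state()["moment"])
E
```

```text
t: 15.58
position: [0.5557, 0.2158, 0.1309]
tcp_rot: [-0.001, 0.174, 0.985, 0.0]
ft_force: [0.7, 0.4, -1.3]
width: 0.0299
shift cm [0.02 0.02 3.34] turn [ 0.     -0.0014  0.0011] t 15.58 pos [0.5557 0.2158 0.1309] yang 69.96 F [ 0.67  0.44 -1.25] w 0.0299
[0.10887396 0.05849104 0.0155748 ]
```

```bash
python3 -m crank '[[1,0,0,0.2,0,0,0],[1,0,0,0.4,0,0,0],[1,0,0,0.6,0,0,0],[1,0,0,0.8,0,0,0],[1,0,0,0.8,0,0,0]]'; python3 -m crank '[[1,0,0,0.3,0,0,0],[1,0,0,0.6,0,0,0],[1,0,0,0.9,0,0,0],[1,0,0,0.9,0,0,0]]'
python3 - <<'E'
from h import *
rel([.5555,.2160,.0975],69.9);print(monitor.read_state()["moment"])
E
```

```text
t: 16.0
position: [0.5558, 0.2159, 0.1229]
tcp_rot: [-0.001, 0.174, 0.985, 0.0]
ft_force: [-0.0, 2.1, -2.6]
width: 0.0299
t: 16.33
position: [0.5556, 0.2158, 0.1136]
tcp_rot: [-0.001, 0.174, 0.985, 0.0]
ft_force: [-0.2, 2.4, -2.2]
width: 0.0299
shift cm [0.02 0.01 1.61] turn [ 0.0001 -0.0016  0.0013] t 16.33 pos [0.5556 0.2158 0.1136] yang 69.97 F [-0.23  2.4  -2.17] w 0.0299
[ 0.67268944 -0.05037593 -0.03272172]
```

```bash
python3 -m crank '[[1,0.02,0.05,0.2,0,0,0],[1,0.02,0.05,0.5,0,0,0],[1,0.02,0.05,0.8,0,0,0],[1,0.02,0.05,1.1,0,0,0],[1,0.02,0.05,1.3,0,0,0],[1,0.02,0.05,1.3,0,0,0]]'
python3 - <<'E'
from h import *
rel([.5555,.2160,.0975],69.9);print(monitor.read_state()["moment"])
E
```

```text
t: 16.83
position: [0.5556, 0.2159, 0.1007]
tcp_rot: [-0.001, 0.174, 0.985, -0.0]
ft_force: [0.7, 0.2, -2.2]
width: 0.03
shift cm [0.01 0.   0.32] turn [-0.0007 -0.0015  0.001 ] t 16.83 pos [0.5556 0.2159 0.1007] yang 69.96 F [ 0.69  0.19 -2.18] w 0.03
[ 0.18327696  0.00368972 -0.0187581 ]
```

```bash
python3 -m crank '[[1,0,0,0.1,0,0,0],[1,0,0,0.2,0,0,0],[1,0,0,0.2,0,0,0]]'; python3 -m crank '[[1,0,0,0.05,0,0,0],[1,0,0,0.05,0,0,0]]'
```

```text
t: 17.08
position: [0.5557, 0.216, 0.0991]
tcp_rot: [-0.001, 0.174, 0.985, -0.0]
ft_force: [-0.6, 0.2, -0.8]
width: 0.0297
t: 17.25
position: [0.5558, 0.216, 0.0987]
tcp_rot: [-0.001, 0.174, 0.985, -0.0]
ft_force: [-0.4, 0.1, -1.3]
width: 0.0299
```

```bash
python3 -m crank '[[1,0,0,0.05,0,0,0],[1,0,0,0.05,0,0,0]]'
```

```text
t: 17.42
position: [0.5558, 0.2161, 0.0982]
tcp_rot: [-0.001, 0.174, 0.985, 0.0]
ft_force: [-0.3, -1.1, -1.9]
width: 0.0297
```

```bash
python3 -m crank '[[1,0,0,0.05,0,0,0],[1,0,0,0.05,0,0,0]]'
```

```text
t: 17.58
position: [0.5559, 0.2161, 0.0977]
tcp_rot: [-0.0, 0.174, 0.985, 0.0]
ft_force: [-0.8, -0.3, -0.5]
width: 0.0296
```

```bash
python3 -m crank '[[1,0,0,0.04,0,0,0],[1,0,0,0.04,0,0,0]]'
```

```text
t: 17.75
position: [0.5559, 0.2162, 0.0975]
tcp_rot: [-0.0, 0.174, 0.985, 0.0]
ft_force: [0.4, -0.2, 2.1]
width: 0.0297
```

```bash
python3 -m crank '[[1,0,0,0.04,0,0,0],[1,0,0,0.04,0,0,0]]'
```

```text
t: 17.92
position: [0.5559, 0.2162, 0.0973]
tcp_rot: [-0.0, 0.174, 0.985, 0.0]
ft_force: [-1.3, -0.8, 5.0]
width: 0.0298
```

```bash
python3 -m crank '[[1,0,0,0.03,0,0,0],[1,0,0,0.03,0,0,0]]'
```

```text
t: 18.08
position: [0.556, 0.2162, 0.0972]
tcp_rot: [-0.0, 0.174, 0.985, 0.0]
ft_force: [-1.3, -1.6, 6.7]
width: 0.03
```

```bash
python3 -m crank '[[0.25,0,0,0.06,0,0,0],[0.2,0,0,0.08,0,0,0],[0.15,0,0,0.1,0,0,0],[0.1,0,0,0.12,0,0,0],[0.05,0,0,0.12,0,0,0],[0,0,0,0.12,0,0,0],[-0.1,0,0,0.1,0,0,0],[-0.2,0,0,0.05,0,0,0],[-0.4,0,0,0,0,0,0],[-0.5,0,0,0,0,0,0],[-0.5,0,0,0,0,0,0]]'
python3 - <<'E'
from h import *
import cv2
p,d=optics.capture("wrist");cv2.imwrite("pics/w11.png",p[:,:,::-1])
p,d=optics.capture("side");cv2.imwrite("pics/s11c.png",cv2.resize(p[70:160,230:330,::-1],None,fx=6,fy=6,interpolation=cv2.INTER_CUBIC))
print(monitor.read_state()["ft_force"])
E
```

```text
t: 19.0
position: [0.5558, 0.2162, 0.0966]
tcp_rot: [-0.001, 0.174, 0.985, 0.0]
ft_force: [0.1, -0.2, -0.4]
width: 0.0641
[ 0.00207173 -0.49872377 -0.64555049]
```

View pics/s11c.png

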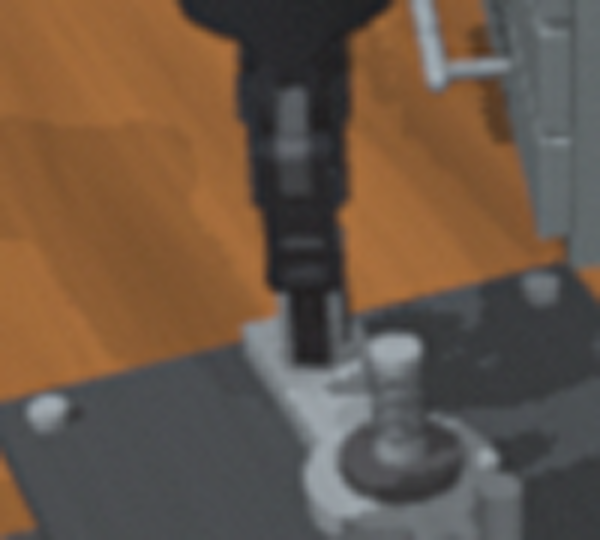

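View pics/w11.png

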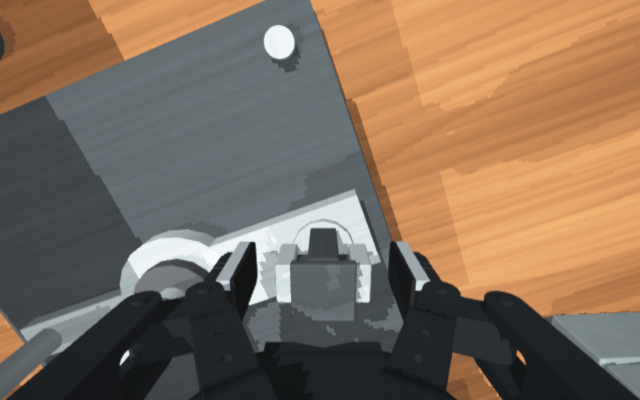

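```bash
python3 -m crank '[[-0.5,0,0,-1,0,0,0],[-0.5,0,0,-3,0,0,0],[-0.5,0,0,-6,0,0,0],[-0.5,-2,0,-9,0,0,0],[-0.5,-5,0,-11,0,0,0],[-0.5,-5,0,-11,0,0,0],[-0.5,-5,0,-11,0,0,0]]'
python3 - <<'E'
from h import *
import cv2
T=wristT();p,d=optics.capture("wrist");np.save("w12T.npy",T);np.save("w12d.npy",d);cv2.imwrite("pics/w12.png",p[:,:,::-1])
print(proj("wrist",[.5556,.2161,.132],T))
p,d=optics.capture("side");cv2.imwrite("pics/s12c.png",cv2.resize(p[70:160,230:330,::-1],None,fx=6,fy=6,interpolation=cv2.INTER_CUBIC))
f=lambda p:((proj("side",p)-[230,70]+.5)*6-.5).round(1)
for z in (.088,.093,.132): print(z,f([.5557,.2162,z]))
E
```

```text
t: 19.68
position: [0.6046, 0.1982, 0.2083]
tcp_rot: [0.001, 0.175, 0.984, 0.001]
ft_force: [0.1, 0.2, -0.6]
width: 0.0637
[321.3804427 133.6236995]
0.088 [314.6 347.6]
0.093 [313.7 336.1]
0.132 [306.2 243.6]
```

View pics/s12c.png

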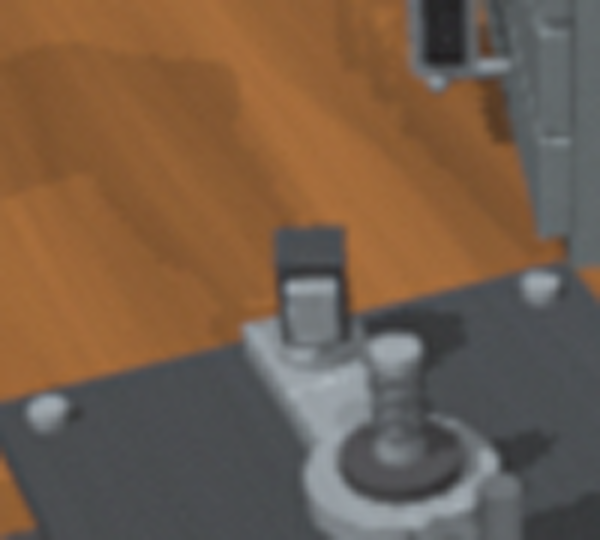

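View pics/w12.png

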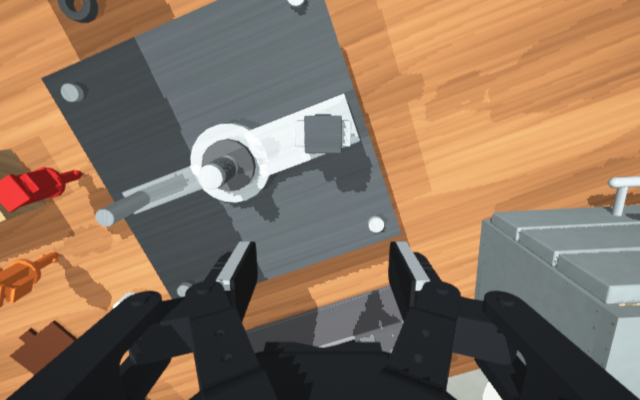

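Run:
```python
from h import *
import cv2
T=np.load("w12T.npy");d=np.load("w12d.npy")
K=optics.camera_model("wrist")["intrinsics"]
for u,v in [(312,122),(330,122),(322,133),(312,146),(332,146),(285,140),(270,145)]:
    z=d[v,u];P=T@np.r_[z*(np.linalg.inv(K)@[u,v,1]),1];print(u,v,P[:3].round(4))
p=cv2.imread("pics/w12.png");cv2.imwrite("pics/w12c.png",cv2.resize(p[90:180,270:370],None,fx=6,fy=6,interpolation=cv2.INTER_CUBIC))
```

```text
312 122 [0.5461 0.2128 0.1316]
330 122 [0.5503 0.2243 0.1314]
322 133 [0.5554 0.2166 0.1318]
312 146 [0.5613 0.207  0.1319]
332 146 [0.5663 0.2201 0.1308]
285 140 [0.5537 0.1845 0.0885]
270 145 [0.5532 0.1711 0.0882]
```

View pics/w12c.png

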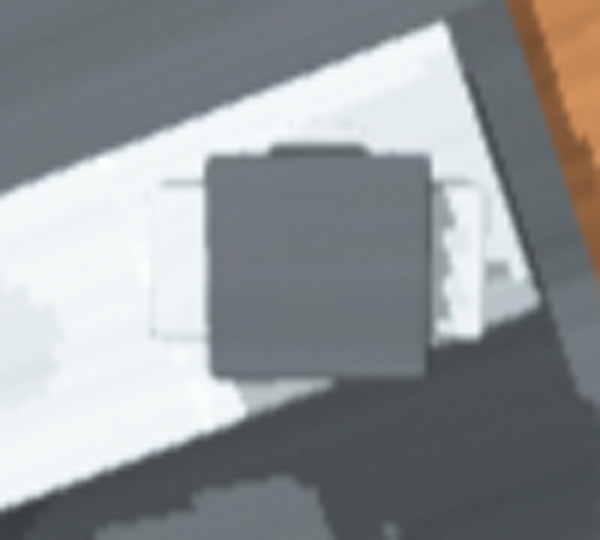

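```bash
python3 -c "
from plant import ticket,monitor
print(monitor.read_state()['ft_force']);print(ticket.job_done())"
```

```text
[0.28975181 0.33348173 0.64392094]
the job is handed in; nothing more can be done
None
```

I turned the collar about 45° clockwise until I felt the stop. The ball-lock pin is now in the ear and deck, seated and released, and I handed the job in at about 20 s of the 54 s allowed. The hand-in reports no verdict.

- **Collar:** The force at the post rose from about 1.5 N while turning to about 6 N at the stop. I estimate the stop was deflected about 0.008 rad, against the 0.05 limit. After I let go, the ear hole measured (0.5558, 0.2162) and the deck hole, seen before turning, (0.5555, 0.2161), so the two line up.
- **Pin:** I took the dark pin with steel buttons from the rack and left the red and orange look-alikes alone. The fingers read about 30 mm while squeezing, which means both buttons were fully pressed. The pin slid in with under 3 N of force and seated at about 7 N on the wrist sensor.
- **Last checks:**
  - The head's top measured 131.6 mm up, where 132 mm is fully seated.
  - The pin's centre was within about 1 mm of the hole, and it stood upright.
  - Both buttons looked back to their free width (about 40 mm over both).
  - The gripper was clear, with wrist force near zero.
- **Not checked directly:** The balls sit below the deck out of view, so I judged them out from the free buttons. The side camera put the ear hole about 2 mm off the other views. I didn't rely on that reading, and the near-free insertion fits the other views.

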